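Release the ratchet of a sole press and push its arm down

TASK

Press the ratchet pawl of the shoe press free by pushing the thumb plate at its rear fully down; it stays down by itself. Then push the press arm down by its wooden handle until its rubber pad rests on the sole of the upturned shoe. Leave the pawl free and the arm down, do not force the arm against the engaged pawl, and leave everything else on the bench where it is: nothing needs to be picked up.

Things in the scene. Friction and masses are not known exactly. Their poses are not given: they have to be found in the camera images.
- press: green shoe press, fixed. Origin on the bench under the arm's hinge; +x to the rear (thumb plate), -x to the handle, z up; arm and pawl lie in its plane y = 0. Base plate 490 x 120 x 12 mm, from x = -320 to 170 mm. Two cheek plates (48 mm over their outsides) carry hinge and pawl, top 212 mm at x = 40 to 75 mm. A fixed upturned black shoe, 230 mm long, lies under the arm, sole 108 mm up
- hinge (a point): the axis of the press arm's hinge, 145 mm above the bench; the axis is level, along the press's own y
- press_arm (a joint): press arm angle, rad: 0 = fully raised (0.69 above level), grows as the handle goes down, 0.69 = level, pad on the sole, firm stop. Starts at 0.00 to 0.10. With the pawl engaged a tooth stops it at about 0.13. Stiff hinge: it stays where it is left and takes about 3 to 6 N at the handle
- handle (a point): centre of the top face of the wooden handle plate at the arm's end (75 mm along the arm, 40 mm wide, 12 mm thick), 270 mm from the hinge axis; it moves on a circle about the hinge. The plate slopes up towards its free end by 0.39 rad with the arm fully raised, down towards it by 0.30 rad with the arm level. Nothing stands above it
- pawl (a joint): pawl angle, rad: 0 = nose hooked in the teeth (engaged), grows as the thumb plate goes down, 0.32 = fully down, nose well clear of the teeth, firm stop. Starts at 0.00 to 0.03. Stiff pivot: it stays where it is left and takes about 4 N at the thumb plate
- thumb_plate (a point): centre of the top face of the pawl's steel thumb plate (40 mm along the press's x, 36 mm wide, 8 mm thick), level when engaged. Pressed fully down it drops 27 mm, moves 9 mm to the rear (+x of the press) and tilts down to the rear by 0.32 rad. Nothing lies above or under it
- hammer: shoemaker's hammer lying on the bench beside the press, 260 mm long
- awl: wooden-handled awl lying on the bench, 160 mm long
- polish_tin: round black tin standing on the bench, 72 mm across, 28 mm high; origin under its centre
- glue_jar: amber glass jar with metal cap, 60 mm across, 85 mm high; origin under its centre
- shoe_a: black shoe standing on the bench behind the press, 230 x 78 x 105 mm; origin under its centre
- shoe_b: the other black shoe of the pair, same size; origin under its centre
- brush: shoe brush with a handle lying on the bench

How it is judged:
By the outcome, as a careful person would: the job done as asked, in the order asked, and still so for the second after the job is handed in, with the robot touching nothing.
It also fails if it takes over 45 s, if anything falls off the work surface, if the arm or the gripper's body presses on something with over 40 N, if the wrist force passes 120 N, or if a joint passes its speed limit or range.

ROBOT

A 6-joint arm with a two-finger parallel gripper is mounted at the origin on the work surface. World frame = base frame: x ahead of the robot, y to its left, z up, the work surface at z = 0. Lengths are in m, angles in rad, forces in N, time in s.
With the tool pointing down it reaches from about 0.35 to 0.975 m from the base axis. Payload 4.9 kg.
Tool frame: the origin (TCP) lies at the very end of the fingers, on their centre line; the grasp point (between the pads) lies ctrl.grip_point_offset behind it (ctrl.grip_point_offset is the distance from the TCP to the grasp point, in m); z points along the fingers, y is the direction in which the jaws open and shut (so a half turn about z gives the same grasp; the last joint's range is limited). The gripper opens to 85 mm and grips with 20 to 120 N. Pads are 22 mm wide; open, the fingers measure 114 mm over their backs; the gripper's body (76 mm by 85 mm) begins 54 mm behind the grasp point. The pads swing forward as they close: fully open they stand 13 mm farther back than shut.
Start: joints at [-1.26, 0.053, 1.613, -0, 1.476, -0.119], TCP at [0.26, -0.568, 0.231] pointing down, gripper open.
Joint ranges: [-3.01, 3.01], [-1.01, 2.22], [0.06, 2.58], [-1.02, 4.17], [0.09, 2.62], [-3.14, 3.14]. Speed limits (rad/s): [2.57, 2.57, 3.14, 3.14, 3.14, 3.14].

INTERFACE

Orientations are given as a rotation vector (axis times angle).
In Python, from station import ctrl gives the robot as it stands. The module is installed in compiled form; this text tells all that it offers.
- The arm moves only by the shell command python3 -m creep 'ROWS' [FORCE]. ROWS is JSON, a list of rows, each a list of 5 numbers: the closure in counts, from 0 (fully open) to 255 (shut), then the shift along the tool's x, y, z in mm, then the turn about the tool's z in rad. A call has 1 to 12 rows; each row is the pose to reach, as a shift and turn from the pose commanded when the call began, along the tool's axes at that moment; what a row does not reach only later rows make up. A row lasts 1/12 s, in which the tool goes at most 41.7 mm and 7.16 degrees, less where a joint would pass 70% of its speed; a pose out of reach is approached as far as the arm can. A call with a gripper value outside its range is refused whole. The fingers move at their own pace and stop on an object; FORCE is the grip in N (left out, the last holds). Time passes only in rows, so rows that repeat a pose let the fingers close. It gives the time, the measured TCP pose, the force and the opening at its end, in the units of the state.
- ctrl.get_obs(): the state, without advancing time (a new reading comes with each control period).
- ctrl.get_image(name): name is "scene" or "top"; returns the picture (420x560x3 uint8, red, green, blue); there is no depth.
- ctrl.calibration(name): a dict with "fx", "fy", "cx", "cy" (pixels), "R" (3x3) and "t" (3): a world point X has camera coordinates R X + t. Camera axes: x right, y down, z forward; pixel columns grow to the right and rows downward; lengths in m; the calibration is good to about 2 mm. A picture is of the moment at which its call begins. calibration takes no time and is no camera call.
- ctrl.finish_job(): hands the job in, once; it reports no verdict.
Trained networks look in the newest picture that a camera, given by its name, has taken for a name from the list of things; names that differ only in an ending like _2 or _b are one class to them, and where a whole thing is asked for, a point or a joint stands for the part that bears it (a point fixed in the world has none). Each returns a list of dicts, best first, with "conf" (0 to 1); they miss things now and then, are a little off and sometimes report something else, mostly with a low value. They report only what shows in the picture. A call takes as long as a camera call.
- ctrl.boxes_of(camera, label): "rect" ([left, top, width, height] in pixels, round what is visible of it).
- ctrl.outline_of(camera, label): "mask" (420x560 bool, what is visible of it) and "rect" ([left, top, width, height] in pixels, round what is visible of it).
The state is a dict: "t": time; "q": joint angles; "dq": joint speeds; "effort": joint torques, N m; "tool_pos": TCP position; "tool_rot": TCP orientation; "contact_force": force on the tool from outside, world axes, zero at the start; "wrist_torque": the same for the moment, N m; "opening": finger opening in m.
Only numpy, scipy, OpenCV 4.12 (cv2) and the standard library are available. Lean on these libraries where they do the work, as an engineer would, in place of code of your own. Each camera call takes 0.05 s, during which the arm holds its last target. There are 200 camera calls.

## Working session

There is one attempt and no reset: what is moved stays moved. The work goes in short steps, Python scripts to look and compute and a shell command to move; the robot and the scene stay as the last step left them, time stands still between calls to the robot, and variables do not carry over. Pictures are saved under pics/ and viewed, about 8 in all and at most 12, crops included, and the job is handed in when it is done.

```bash
mkdir -p pics; python3 - <<'E'
from station import ctrl
import cv2,numpy as np
for n in("scene","top"):
    im=ctrl.get_image(n); cv2.imwrite(f"pics/{n}0.png",im[:,:,::-1])
    c=ctrl.calibration(n); print(n,c["fx"],c["cx"],c["cy"],np.round(c["R"],3).tolist(),np.round(c["t"],3))
    for l in("press","handle","thumb_plate","press_arm","pawl"):
        print(l,[(d["rect"],round(d["conf"],2)) for d in ctrl.boxes_of(n,l)[:2]])
o=ctrl.get_obs();print(o["t"],o["tool_pos"],o["tool_rot"],o["contact_force"],ctrl.grip_point_offset)
E
```

```text
scene 429.5719935455898 284.3078643514275 206.61036011039147 [[0.876, 0.482, -0.007], [0.384, -0.706, -0.595], [-0.291, 0.519, -0.803]] [-0.519 -0.083  1.352]
press [([204.3, 126.6, 112.7, 197.1], 0.75)]
handle [([215.2, 166.1, 72.6, 64.0], 0.61)]
thumb_plate [([276.7, 128.9, 32.3, 42.2], 0.83)]
press_arm [([216.0, 163.4, 72.0, 67.1], 0.59)]
pawl [([275.2, 125.3, 33.4, 49.1], 0.84), ([247.2, 121.3, 59.3, 19.7], 0.61)]
top 421.02898426238306 271.02929829897 217.50456869469215 [[-0.014, -1.0, -0.007], [-0.978, 0.015, -0.206], [0.207, 0.004, -0.978]] [0.065 0.594 1.398]
press [([201.0, 213.4, 149.7, 53.1], 0.89)]
handle [([238.9, 214.4, 101.2, 28.0], 0.6)]
thumb_plate [([205.1, 229.8, 52.0, 14.2], 0.62)]
press_arm [([237.6, 214.5, 109.3, 27.7], 0.9), ([148.4, 277.0, 40.9, 43.9], 0.23)]
pawl [([205.6, 230.6, 52.0, 17.0], 0.68), ([238.0, 212.2, 109.1, 29.9], 0.21)]
0.6 [ 0.2604378  -0.56814619  0.23135504] [3.06924806e+00 6.69960795e-01 1.65544788e-06] [-0.34334467 -1.14553718  0.63797454] 0.0187
```

View pics/scene0.png

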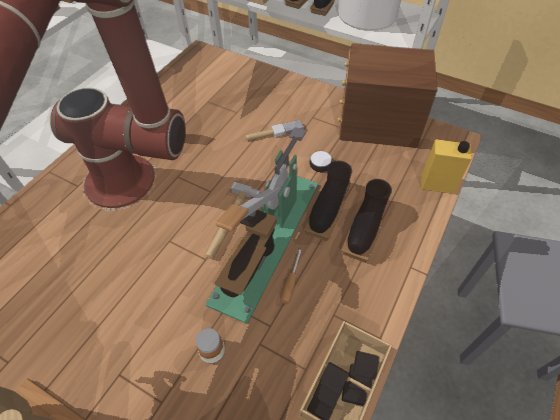

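View pics/top0.png

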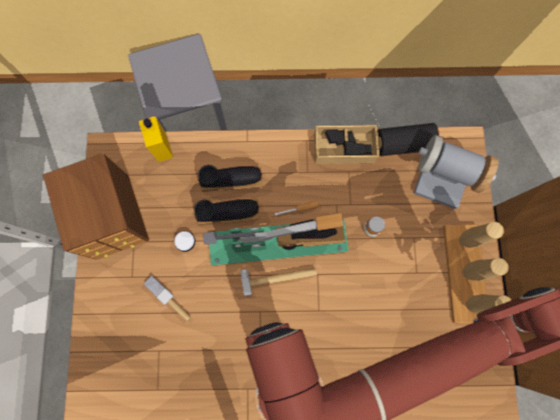

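The press lies at about (205–350, 215–265) in the top view. Its handle is to the right (world −y) and its thumb plate at the left end, about (210, 238). I'll enlarge both views.

```bash
python3 - <<'E'
import cv2,numpy as np
t=cv2.imread("pics/top0.png")[205:275,195:355]; s=cv2.imread("pics/scene0.png")[115:325,195:325]
cv2.imwrite("pics/tc.png",cv2.resize(t,None,fx=5,fy=5,interpolation=2)); cv2.imwrite("pics/sc.png",cv2.resize(s,None,fx=2.8,fy=2.8,interpolation=2))
E
```

```text
(no output)
```

View pics/tc.png

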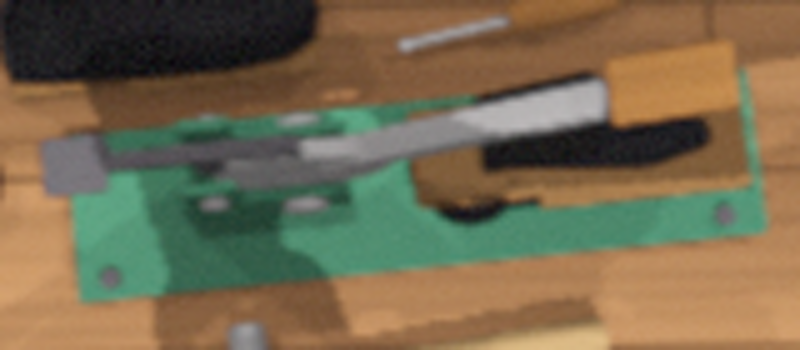

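View pics/sc.png

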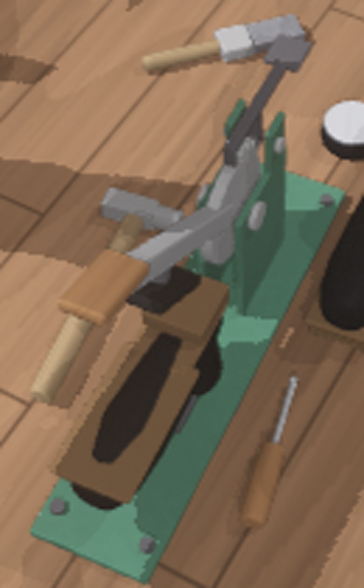

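```bash
cat > fit.py <<'E'
from station import ctrl
import numpy as np
from scipy.optimize import least_squares
C={n:ctrl.calibration(n) for n in("scene","top")}
def proj(n,X):
    c=C[n]; p=np.array(c["R"])@X+np.array(c["t"]); return np.array([c["fx"]*p[0]/p[2]+c["cx"],c["fy"]*p[1]/p[2]+c["cy"]])
def W(p,P):
    c,s=np.cos(p[2]),np.sin(p[2]); return np.array([p[0]+c*P[0]-s*P[1],p[1]+s*P[0]+c*P[1],P[2]])
z=.012
base=[("top",(.17,.06,z),(211.6,265)),("top",(-.32,.06,z),(348.2,251.4)),("top",(-.32,-.06,z),(344,219.4)),
("scene",(-.32,.06,z),(206.4,305.4)),("scene",(-.32,-.06,z),(247.9,322.9)),("scene",(.17,-.06,z),(318.2,182.9))]
H=lambda th:(-.27*np.cos(th),0,.145+.27*np.sin(th))
def res(p,hd={"top":(329.4,221.6),"scene":(232.5,216.8)},tp={"top":(209.8,238),"scene":(298.6,132.9)}):
    r=[proj(n,W(p,P))-u for n,P,u in base]
    r+=[proj(n,W(p,H(p[3])))-u for n,u in hd.items()]
    r+=[proj(n,W(p,(p[4],0,p[5])))-u for n,u in tp.items()]
    return np.concatenate(r)
if __name__=="__main__":
    s=least_squares(res,[.5,0,1.57,.6,.15,.2]); p=s.x
    print(p.round(4)); print(s.fun.reshape(-1,2).round(1).tolist())
    print("handle",W(p,H(p[3])).round(4),"thumb",W(p,(p[4],0,p[5])).round(4))
    np.save("p.npy",p)
    for P in ((-.32,.06,0),(.17,0,0)): print(W(p,P).round(3))
    from scipy.spatial.transform import Rotation as Ro
    print(Ro.from_rotvec(ctrl.get_obs()["tool_rot"]).as_matrix().round(3).tolist())
E
python3 fit.py
```

```text
[0.5131 0.1073 1.6599 0.6168 0.138  0.2251]
[[-1.0, 0.1], [0.9, -0.7], [0.3, -1.8], [-1.5, -1.0], [-0.6, -0.2], [0.3, -0.6], [-0.1, -0.9], [0.0, 0.1], [-0.5, -0.3], [-0.7, 0.1]]
handle [ 0.5327 -0.112   0.3012] thumb [0.5008 0.2448 0.2251]
[ 0.482 -0.217  0.   ]
[0.498 0.277 0.   ]
[[0.909, 0.417, 0.0], [0.417, -0.909, -0.0], [-0.0, 0.0, -1.0]]
```

```bash
python3 -m creep '[[255,0,0,-40,0],[255,280,-320,-170,0],[255,280,-320,-170,0],[255,280,-320,-170,0],[255,280,-320,-170,0],[255,280,-320,-170,0],[255,280,-320,-170,0],[255,280,-320,-170,0],[255,280,-320,-170,0],[255,280,-320,-170,0],[255,280,-320,-170,0],[255,280,-320,-170,0]]' 30
```

```text
t: 1.6
tool_pos: [0.382, -0.1579, 0.4033]
tool_rot: [3.067, 0.672, 0.004]
contact_force: [0.8, -0.7, 0.3]
opening: 0.0
```

```bash
python3 -m creep '[[255,278,-320,0,0],[255,278,-320,0,0],[255,278,-320,0,0],[255,278,-320,0,0],[255,278,-320,0,0],[255,278,-320,0,0],[255,278,-320,0,0],[255,278,-320,0,0],[255,278,-320,0,0],[255,278,-320,0,0],[255,278,-320,0,0],[255,278,-320,0,0]]'
python3 -m creep '[[255,0,0,40,0],[255,0,0,80,0],[255,0,0,120,0],[255,0,0,120,0],[255,0,0,120,0]]'; python3 - <<'E'
from station import ctrl
import cv2
s=ctrl.get_image("scene")[85:225,195:335,::-1];t=ctrl.get_image("top")[170:310,150:290,::-1]
import numpy as np
cv2.imwrite("pics/a1.png",cv2.resize(np.hstack([s,t]),None,fx=2.8,fy=2.8,interpolation=2))
o=ctrl.get_obs();print(o["tool_pos"],o["q"])
E
```

```text
t: 2.6
tool_pos: [0.501, 0.2483, 0.4003]
tool_rot: [3.068, 0.676, -0.003]
contact_force: [-0.2, -1.3, 0.0]
opening: 0.0002
t: 3.02
tool_pos: [0.4995, 0.2444, 0.2789]
tool_rot: [3.069, 0.667, -0.009]
contact_force: [0.9, 0.1, 0.6]
opening: -0.0001
[0.50243455 0.24581164 0.28521491] [ 3.22055341e-01 -1.33974104e-01  1.70504595e+00 -1.97976996e-04
  1.56519499e+00  1.46417018e+00]
```

View pics/a1.png

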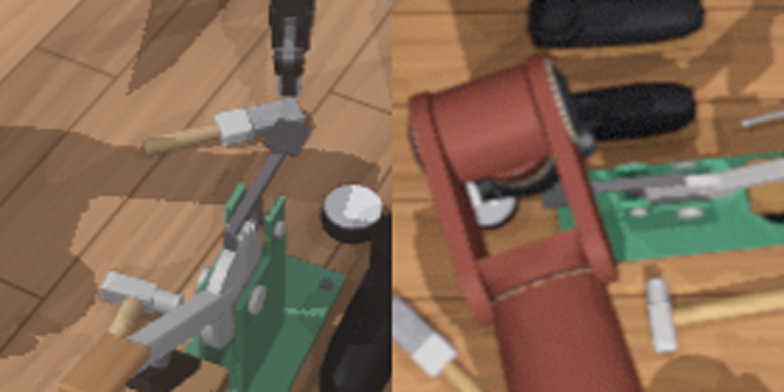

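The closed fingertips are right above the thumb plate: tip at crop (288, 97), plate at (290, 132). I'll go down onto it.

```bash
python3 -m creep '[[255,0,0,25,0],[255,0,0,45,0],[255,0,0,52,0],[255,0,0,56,0],[255,0,0,60,0],[255,0,0,60,0]]'
```

```text
t: 3.62
tool_pos: [0.5026, 0.2473, 0.2245]
tool_rot: [-3.067, -0.67, -0.009]
contact_force: [0.5, 3.1, 2.8]
opening: -0.0004
```

```bash
python3 -m creep '[[255,1,-1,4,0],[255,1,-2,8,0],[255,2,-4,12,0],[255,3,-6,16,0],[255,3,-6,20,0],[255,3,-7,23,0],[255,3,-7,23,0]]'
```

```text
t: 4.2
tool_pos: [0.5028, 0.2536, 0.2041]
tool_rot: [3.067, 0.67, 0.009]
contact_force: [-4.9, -3.9, 19.4]
opening: -0.0001
```

```bash
python3 -m creep '[[255,0,-1,2,0],[255,0,-1,3,0],[255,0,-1,4,0],[255,0,-1,4,0]]'
```

```text
t: 4.53
tool_pos: [0.5034, 0.2544, 0.2035]
tool_rot: [3.067, 0.669, 0.013]
contact_force: [-8.8, -6.0, 30.2]
opening: 0.0001
```

```bash
python3 -m creep '[[255,0,0,-10,0],[255,0,0,-50,0],[255,0,0,-90,0],[255,0,0,-130,0],[255,0,0,-170,0],[255,0,0,-195,0],[255,0,0,-195,0]]'; python3 - <<'E'
from station import ctrl
import cv2,numpy as np
s=ctrl.get_image("scene")[85:225,195:335,::-1]
s0=cv2.imread("pics/scene0.png")[85:225,195:335]
cv2.imwrite("pics/a2.png",cv2.resize(np.hstack([s,s0]),None,fx=2.8,fy=2.8,interpolation=2))
from fit import proj,W
p=np.load("p.npy")
for P in((p[4],0,p[5]),(p[4]+.009,0,p[5]-.027)): print((proj("scene",W(p,P))-[195,85])*2.8)
print(ctrl.boxes_of("scene","thumb_plate")[:1])
o=ctrl.get_obs();print(o["tool_pos"],o["contact_force"])
E
```

```text
t: 5.12
tool_pos: [0.5022, 0.2549, 0.3971]
tool_rot: [-3.069, -0.669, -0.018]
contact_force: [-0.8, 0.0, 0.7]
opening: 0.0002
[288.02298491 134.47941758]
[291.03693511 148.75822935]
[{'rect': [277.4, 137.5, 28.0, 30.0], 'conf': 0.88}]
[0.50079898 0.25453986 0.39008494] [-0.1600726  -0.14960202 -0.71384198]
```

View pics/a2.png

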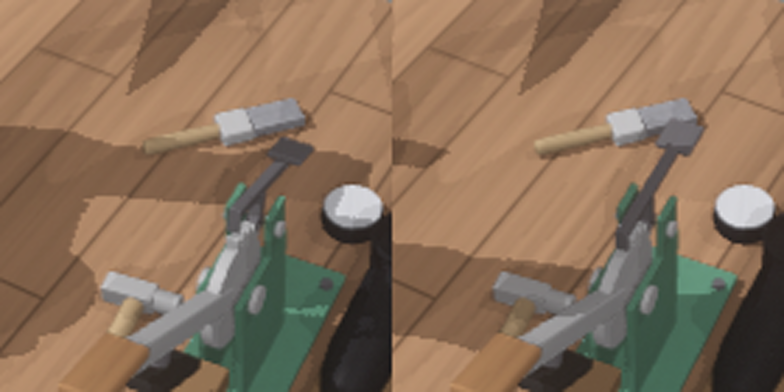

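The thumb plate now sits at crop (291, 151). I predicted (291, 149) for fully down, so the pawl is free. Next I go to the handle.

```bash
python3 -m creep '[[255,-124,346,0,0],[255,-124,346,0,0],[255,-124,346,0,0],[255,-124,346,0,0],[255,-124,346,0,0],[255,-124,346,0,0],[255,-124,346,0,0],[255,-124,346,0,0],[255,-124,346,0,0],[255,-124,346,0,0],[255,-124,346,30,0],[255,-124,346,50,0]]'; python3 - <<'E'
from station import ctrl
import cv2,numpy as np
from fit import W,H
s=ctrl.get_image("scene")[110:250,180:320,::-1]
cv2.imwrite("pics/a3.png",cv2.resize(s,None,fx=4,fy=4,interpolation=2))
o=ctrl.get_obs();T=o["tool_pos"];print(T,o["tool_rot"])
p=np.load("p.npy");a=2*np.arctan2(o["tool_rot"][1],o["tool_rot"][0]);a=np.arctan2(np.sin(a),np.cos(a))
R=np.array([[np.cos(a),np.sin(a),0],[np.sin(a),-np.cos(a),0],[0,0,-1]])
for th in np.linspace(p[3],-.06,12): print(round(th,2),((W(p,H(th))-T)@R*1000).round(1))
E
```

```text
t: 6.22
tool_pos: [0.5311, -0.1119, 0.3357]
tool_rot: [-3.068, -0.667, 0.005]
contact_force: [0.0, 0.1, -0.9]
opening: -0.0002
[ 0.52926749 -0.11082242  0.33001518] [-3.06303332 -0.6672109   0.01687928]
0.62 [ 2.6  2.5 28.8]
0.56 [-0.4 11.2 42.7]
0.49 [-3.2 19.  57.1]
0.43 [-5.7 26.  71.9]
0.37 [-7.8 32.2 87.2]
0.31 [ -9.7  37.4 102.9]
0.25 [-11.2  41.7 118.8]
0.19 [-12.4  45.1 135.1]
0.12 [-13.2  47.5 151.5]
0.06 [-13.8  48.9 168. ]
0.0 [-13.9  49.5 184.6]
-0.06 [-13.8  49.  201.2]
```

View pics/a3.png

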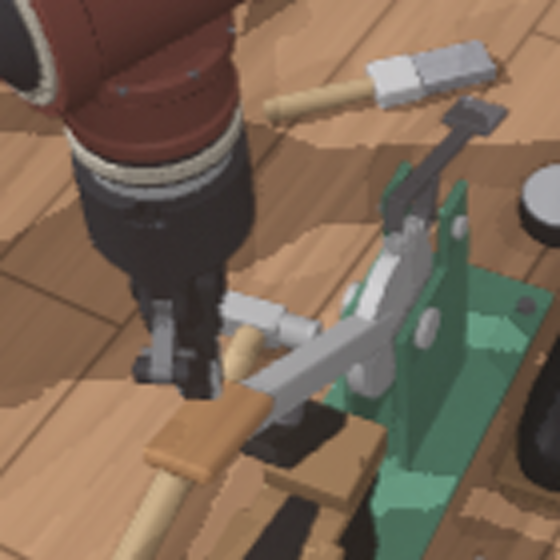

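The fingertip, at crop (205, 395), is about 30 mm above the middle of the wooden handle at (210, 430). I'll press along the arc.

```bash
python3 -m creep '[[255,2,2,20,0],[255,2,3,30,0],[255,0,11,43,0],[255,-3,19,57,0],[255,-5,26,72,0],[255,-7,32,87,0],[255,-9,37,103,0],[255,-9,37,103,0]]'
```

```text
t: 6.93
tool_pos: [0.5373, -0.1488, 0.2322]
tool_rot: [-3.066, -0.668, 0.009]
contact_force: [-0.4, 0.2, 0.1]
opening: -0.0002
```

```bash
python3 - <<'E'
from station import ctrl
import cv2,numpy as np
s=ctrl.get_image("scene")[110:320,180:320,::-1]
cv2.imwrite("pics/a4.png",cv2.resize(s,None,fx=2.8,fy=2.8,interpolation=2))
o=ctrl.get_obs();print(o["tool_pos"],o["contact_force"])
E
```

```text
[ 0.53779018 -0.1484711   0.23366287] [ 0.90780387  0.04642248 -0.28802832]
```

View pics/a4.png

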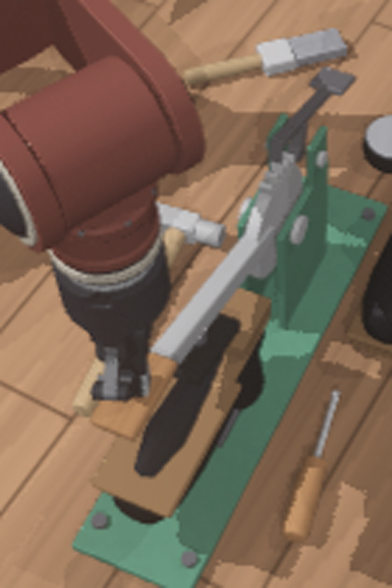

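The arm has followed the finger down and the pawl is still free. I'll continue to the stop.

```bash
python3 -m creep '[[255,-2,4,16,0],[255,-3,8,32,0],[255,-4,10,48,0],[255,-4,11,62,0],[255,-5,12,72,0],[255,-5,12,78,0],[255,-5,12,82,0],[255,-5,12,82,0]]'
```

```text
t: 7.65
tool_pos: [0.5406, -0.1628, 0.1566]
tool_rot: [3.066, 0.67, 0.003]
contact_force: [-0.9, -2.9, 5.2]
opening: -0.0005
```

```bash
python3 -m creep '[[255,0,0,3,0],[255,0,0,6,0],[255,0,0,9,0],[255,0,0,9,0]]'
```

```text
t: 7.98
tool_pos: [0.5413, -0.163, 0.1556]
tool_rot: [3.065, 0.671, 0.003]
contact_force: [-16.7, 1.8, 38.4]
opening: 0.0005
```

```bash
python3 -m creep '[[255,0,0,2,0],[255,0,0,4,0],[255,0,0,4,0]]'
```

```text
t: 8.23
tool_pos: [0.5415, -0.1631, 0.1553]
tool_rot: [3.065, 0.671, 0.004]
contact_force: [-26.0, 5.1, 53.3]
opening: -0.0001
```

It is firmly at the stop. I'll retreat straight up and check.

```bash
python3 -m creep '[[255,0,0,-10,0],[255,0,0,-40,0],[255,0,0,-80,0],[255,0,0,-120,0],[255,0,0,-160,0],[255,-40,20,-190,0],[255,-80,20,-210,0],[255,-120,20,-210,0],[255,-150,20,-210,0],[255,-150,20,-210,0]]'; python3 - <<'E'
from station import ctrl
import cv2,numpy as np
from fit import proj,W
p=np.load("p.npy")
s=ctrl.get_image("scene")[110:320,180:320,::-1]
cv2.imwrite("pics/a5.png",cv2.resize(s,None,fx=2.8,fy=2.8,interpolation=2))
for P in((-.27,0,.145),(-.27,0,.155),(p[4]+.009,0,p[5]-.027)): print((proj("scene",W(p,P))-[180,110])*2.8)
o=ctrl.get_obs();print(o["t"],o["tool_pos"],o["contact_force"])
E
```

```text
t: 9.07
tool_pos: [0.4075, -0.244, 0.3523]
tool_rot: [3.07, 0.662, -0.002]
contact_force: [0.3, -0.4, -0.1]
opening: -0.0002
[138.43817494 453.23902252]
[137.10807166 447.46996193]
[333.03693511  78.75822935]
9.1167 [ 0.40939568 -0.24293328  0.35167903] [ 0.40064105 -0.26031005 -0.46758116]
```

View pics/a5.png

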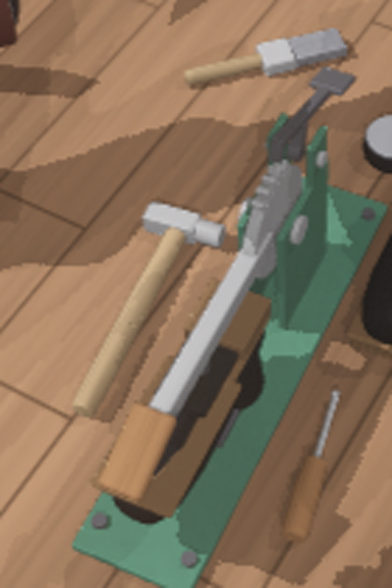

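```bash
python3 -c "
from station import ctrl
print(ctrl.finish_job())"
```

```text
the job is handed in; nothing more can be done
None
```

The pawl is free and the press arm is down on the shoe sole. I handed the job in at about 9 s with the robot clear of everything.

- **Pawl:** I pushed the thumb plate down with closed fingers until it met a firm stop at about 30 N. In the pictures afterwards it sits within about 2 enlarged pixels (under 1 camera pixel) of where "fully down" should be, and it stayed there while the arm was pressed.
- **Press arm:** I pushed the handle down along its arc until it met a firm stop. In the last picture the handle centre is at crop (136, 451), against (138, 453) predicted for level. That matches the arm down with its pad on the sole.
- **Force and other checks:** The wrist reading peaked at about 53 N down and 26 N sideways at that stop, and was near zero after I backed off. The hammer, brush and awl look unmoved in the pictures. I did not measure the other items again.
- **One small disagreement:** The fingertip stopped at z = 0.155, about 10 mm above the 0.145 I expected. I put most of this down to the fingertip's edge resting on the sloping plate, since the last picture puts the handle at about level height.

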